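# Close the vacuum test chamber and set its throttle valve

### The job

The switch box is loaded for its leak test. Shut the chamber's lid fully down on its seal, and turn the throttle valve back to the 30 degree line of its scale - one third open - so that the pump will draw the air out slowly. Leave the loose things round about (spanner, grease tin, bottle) where they are.

Things in the scene. Friction and masses are not known exactly. Their poses are not given: they have to be found in the camera images.
- test_rig: Vacuum leak-test rig fixed to the table: grey skid plate 240 x 490 mm, its top 20 mm up. Left half: aluminium chamber 170 x 216 mm, lid seat 112 mm up, gauge on its left wall. Right: steel pipe 72 mm up with a brass quarter-turn valve, then a small pump, 100 mm high, under the open lever. Origin: on the table, under the skid; x from the operator to the back, y to the left along the pipe, z up.
- lid (a joint): Lid angle (rad): 0 shut flat on its seal, grows as it opens upward, at most 1.3. The hinge lies along the rig's y at the back of the chamber; it is a stiff friction hinge (about 0.9 N m): the lid stays where it is left and takes 3 to 8 N at its front edge to push shut.
- lid_hinge (a point): Middle of the lid's hinge axis, fixed on the rig, 112 mm above the table; axes as the rig's.
- lid_lip (a point): Middle of the lid's front edge on its outer face (up when shut, away from the operator when open); moves with the lid. Site x: from the edge to the hinge, y: along the hinge, z: out of the outer face. It lies 196 mm from the hinge axis along the lid and 14 mm above the underside, whose plane holds that axis. Lid: aluminium frame round a clear panel, 226 mm wide, 14 mm thick.
- throttle (a joint): Valve lever angle (rad): 0 = shut, lever square across the pipe, pointing at the operator (rig -x); pi/2 = fully open, in line with the pipe, pointing right (rig -y); opens counter-clockwise from above. Friction about 0.35 N m (3 to 4 N at the sleeve) holds it; stops at both ends. Below it a steel quarter-circle scale, radius 75 mm: black lines every 15 degrees, long at 0, 30, 60, 90.
- lever_grip (a point): Middle of the black plastic sleeve on the valve lever, 110 mm from the valve's vertical axis, 147 mm above the table; moves with the lever. The sleeve is 80 mm long (70 to 150 mm from the axis), 26 mm wide, 16 mm high. Site x points along the lever towards the valve axis, z up.
- valve_axis (a point): Point on the valve's vertical turning axis, fixed on the rig, 147 mm above the table; axes as the rig's.
- switch_box: Yellow and black switch box, 94 x 154 x 68 mm, lying loaded in the chamber, its top about 14 mm below the lid seat. Origin: centre of its underside.
- spanner_small: Loose spanner, 176 x 26 x 8 mm, lying on the skid plate in front of the chamber. Origin: centre of its underside, length along its y.
- grease_tin: Grease tin, 95 mm across, 60 mm high, on the table right of the rig. Origin: centre of its underside.
- thread_bottle: Small bottle, 26 x 42 x 102 mm, standing on the table left in front of the rig. Origin: centre of its underside.

How it is judged:
By the outcome, as a careful person would: the job done as asked, in the order asked, and still so for the second after the job is handed in, with the robot touching nothing.
It also fails if it takes over 54 s, if anything falls off the work surface, if the arm or the gripper's body presses on something with over 40 N, if the wrist force passes 120 N, or if a joint passes its speed limit or range.

### The arm

A 7-joint arm with a two-finger parallel gripper is mounted at the origin on the work surface; the furniture and walls round the work are solid. World frame = base frame: x ahead of the robot, y to its left, z up, the work surface at z = 0. Lengths are in m, angles in rad, forces in N, time in s.
With the tool pointing down it reaches from about 0.4 to 0.85 m from the base axis. Payload 4.5 kg.
Tool frame: the origin (TCP) lies at the very end of the fingers, on their centre line; the grasp point (between the pads) lies 19 mm behind it (r.grip_point_offset is the distance from the TCP to the grasp point, in m); z points along the fingers, y is the line along which they close (so a half turn about z gives the same grasp; the last joint's range is limited). The gripper opens to 88 mm and grips with 3 to 60 N. Pads are 18 mm wide; open, the fingers measure 123 mm over their backs; the gripper's body (75 mm by 187 mm) begins 45 mm behind the grasp point.
Start: joints at [-1.201, 0.689, -0.195, 1.565, 0.157, 0.902, -0.215], TCP at [0.206, 0.59, 0.239] pointing down, gripper open.
Joint ranges: [-3.01, 3.01], [-0.46, 2.08], [-1.47, 1.51], [0.13, 2.56], [-1, 4.14], [0.04, 2.09], [-2.66, 2.66]. Speed limits (rad/s): [2.57, 2.57, 3.14, 3.14, 3.14, 3.14, 3.14].

### API

Orientations are given as a unit quaternion [x, y, z, w].
In Python, from plant import r gives the robot as it stands.
- The arm moves only by the tool carry_out, never from a script. Its argument "rows" is a list of rows, each a list of 3 entries, a list of its own where there are three numbers: the shift along the tool's x, y, z in cm, then the turn, a rotation vector about the tool's x, y, z in degrees, then the closure, from 0 (fully open) to 1 (shut). A call has 1 to 12 rows; each row is the pose to reach, as a shift and turn from the pose commanded when the call began, along the tool's axes at that moment; what a row does not reach only later rows make up. A row lasts 1/10 s, in which the tool goes at most 50 mm and 8.59 degrees, less where a joint would pass 70% of its speed; a pose out of reach is approached as far as the arm can. A call with a gripper value outside its range is refused whole. The fingers move at their own pace and stop on an object; "newtons" is the grip in N (left out, the last holds). Time passes only in rows, so rows that repeat a pose let the fingers close. It gives the time, the measured TCP pose, the force, the opening and the grip force at its end, in the units of the state.
- r.get_state(): the state, without advancing time (a new reading comes with each control period).
- r.snapshot(name): name is "side" or "top" or "wrist"; returns a dict with "image" (480x640x3 uint8, red, green, blue), "fx", "fy", "cx", "cy" (pixels), "pose" (4x4, takes a point from camera to world coordinates). Camera axes: x right, y up, looking along -z (the intrinsics and any distortion apply to the point x, -y, -z); pixel columns grow to the right and rows downward; lengths in m; the calibration is good to about 2 mm. A picture is of the moment at which its call begins. There is no depth.
- r.finish_job(): hands the job in; it is judged then, once.
The state is a dict: "clock": time; "q": joint angles; "qd": joint speeds; "joint_torque": joint torques, N m; "tool_pos": TCP position; "eef_rot": TCP orientation; "contact_force": force on the tool from outside, world axes, zero at the start; "moment": the same for the moment, N m; "opening": opening from 0.0 (shut) to 1.0 (fully open); "finger_force": force on a finger pad.
Only numpy, scipy, OpenCV 4.12 (cv2) and the standard library are available. Lean on these libraries where they do the work, as an engineer would, in place of code of your own. Each camera call takes 0.05 s, during which the arm holds its last target. There are 200 camera calls.

## Working session

There is one attempt and no reset: what is moved stays moved. The work goes in short steps, Python scripts to look and compute and a tool call to move; the robot and the scene stay as the last step left them, time stands still between calls to the robot, and variables do not carry over. Pictures are saved under pics/ and viewed, at most 10 in all, crops included, and the job is handed in when it is done.

Besides the shell and the picture viewer there is one more tool, called by a JSON object that holds its "op" and its "data", one argument or row to a line. carry_out: Moves the arm, as the interface text tells. Its arguments: {"type":"object","properties":{"rows":{"type":"array"},"newtons":{"type":"number"}},"required":["rows"]}

```bash
mkdir -p pics; ls; python3 - <<'E'
from plant import r
import cv2,numpy as np
s=r.get_state();print(s)
for n in("side","top"):
    d=r.snapshot(n);cv2.imwrite(f"pics/{n}0.png",d["image"][:,:,::-1]);print(n,{k:np.round(v,4).tolist() for k,v in d.items() if k!="image"})
E
```

```text
pics
{'clock': 0.0, 'q': array([-1.20122846,  0.69001853, -0.1945119 ,  1.5663359 ,  0.1573221 ,
        0.90250779, -0.21510482]), 'qd': array([ 0.00198019, -0.00072127,  0.00026825, -0.00088584, -0.00110564,
       -0.00068641, -0.00135953]), 'joint_torque': array([ 1.13079039e-07, -5.27566767e+01, -1.26690120e+00, -1.53438127e+01,
       -5.25796157e-02,  6.39737671e-03,  1.73513486e-04]), 'tool_pos': array([0.20577821, 0.58947953, 0.2378906 ]), 'eef_rot': array([ 1.67051627e-01,  9.85947704e-01, -9.34142694e-04, -8.12170985e-05]), 'contact_force': array([-0.35998371, -0.28845982,  0.26144849]), 'moment': array([ 0.01339303,  0.00413766, -0.0753704 ]), 'finger_force': 0.0, 'opening': 0.9998741818992107}
side {'fx': 563.183, 'fy': 563.183, 'cx': 324.5905, 'cy': 234.0797, 'pose': [[0.8658, 0.4481, -0.2226, 0.1187], [-0.5003, 0.7675, -0.4008, -0.7236], [-0.0087, 0.4584, 0.8887, 1.5446], [0.0, 0.0, 0.0, 1.0]]}
top {'fx': 503.1137, 'fy': 503.1137, 'cx': 310.7284, 'cy': 239.122, 'pose': [[0.009, 0.993, -0.1179, 0.3482], [-0.9998, 0.0111, 0.0176, -0.0497], [0.0188, 0.1177, 0.9929, 1.2932], [0.0, 0.0, 0.0, 1.0]]}
```

View pics/side0.png

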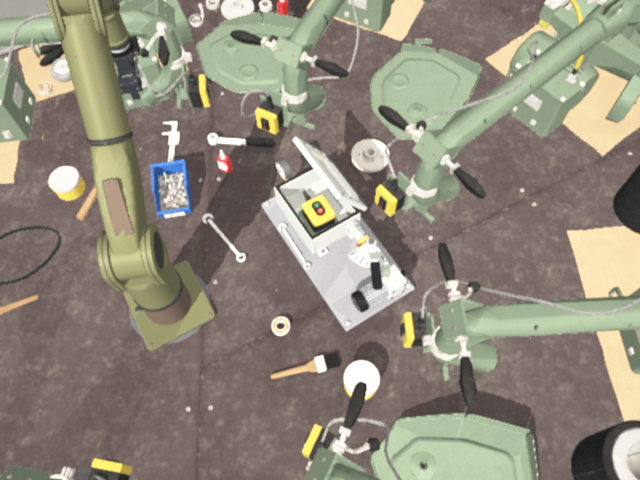

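View pics/top0.png

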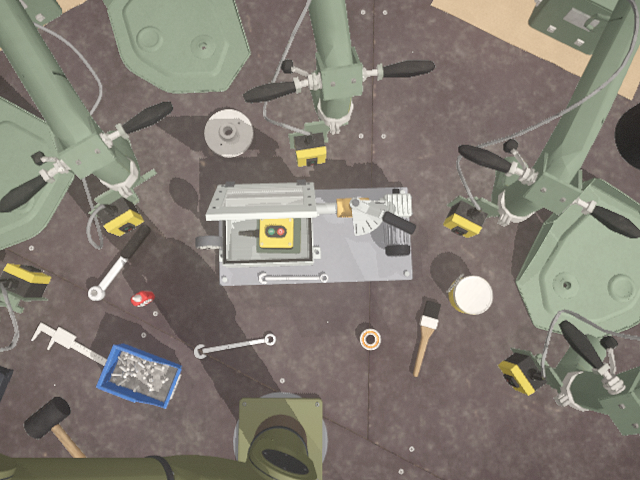

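The side and top views show the rig about square to the robot. In the top view the lid is open at (262,203), the valve is near (345,207), the sleeve is at (398,222) and the skid corners are near (221,285) and (411,278). I'll enlarge these areas to read them closely.

```bash
python3 - <<'E'
import cv2,numpy as np
a=cv2.imread("pics/top0.png")[170:295,195:425];b=cv2.imread("pics/side0.png")[130:330,255:420]
a=cv2.resize(a,None,fx=3.4,fy=3.4,interpolation=3);cv2.imwrite("pics/topc.png",a)
b=cv2.resize(b,None,fx=3,fy=3,interpolation=3);cv2.imwrite("pics/sidec.png",b);print(a.shape,b.shape)
E
```

```text
(425, 782, 3) (600, 495, 3)
```

View pics/topc.png

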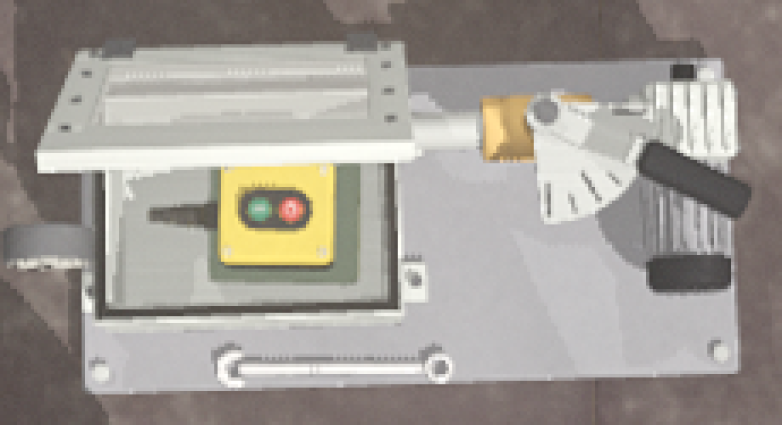

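View pics/sidec.png

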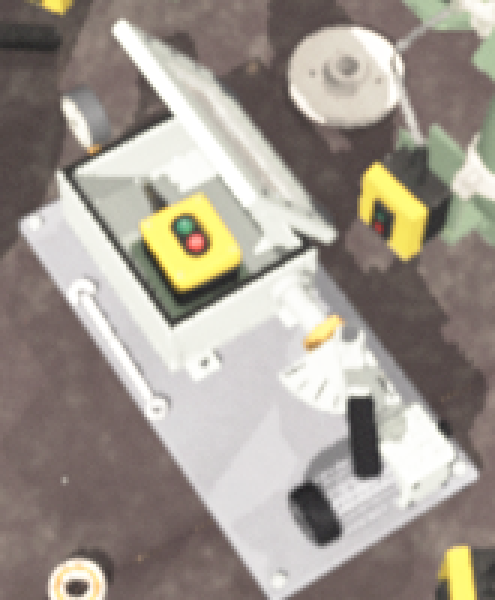

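```bash
cat > h.py <<'E'
import numpy as np
from scipy.optimize import least_squares
C={"side":(563.183,324.5905,234.0797,np.array([[0.8658,0.4481,-0.2226,0.1187],[-0.5003,0.7675,-0.4008,-0.7236],[-0.0087,0.4584,0.8887,1.5446]])),
"top":(503.1137,310.7284,239.122,np.array([[0.009,0.993,-0.1179,0.3482],[-0.9998,0.0111,0.0176,-0.0497],[0.0188,0.1177,0.9929,1.2932]]))}
def proj(c,p):
    f,cx,cy,T=C[c];q=T[:,:3].T@(np.asarray(p)-T[:,3]);return np.array([cx+f*q[0]/-q[2],cy-f*q[1]/-q[2]])
def ray(c,uv,z):
    f,cx,cy,T=C[c];d=T[:,:3]@np.array([(uv[0]-cx)/f,-(uv[1]-cy)/f,-1]);return T[:,3]+d*(z-T[2,3])/d[2]
t=lambda x,y:(194.5+(x+.5)/3.4+.0,169.5+(y+.5)/3.4)
s=lambda x,y:(254.5+(x+.5)/3,129.5+(y+.5)/3)
def tri(pt,ps):
    o=least_squares(lambda p:np.r_[proj("top",p)-t(*pt),proj("side",p)-s(*ps)],[.6,0,.1]);return o.x,np.abs(o.fun).max()
E
python3 - <<'E'
from h import *
np.set_printoptions(precision=4,suppress=True)
print("skid corners top",[ray("top",t(*p),.02) for p in((85,392),(740,372),(722,58))])
print("skid side",[ray("side",s(*p),.02) for p in((20,228),(275,600),(480,485))])
for n,a,b in(("sleeve",(695,180),(365,437)),("screw",(546,108),(350,335)),("lidL",(36,152),(116,20))):print(n,*tri(a,b))
for n,p in(("sleeve",(695,180)),("sl1",(645,155)),("sl2",(745,203))):print(n,ray("top",t(*p),.15))
print("seat front corners",[ray("top",t(*p),.112) for p in((97,315),(398,308))])
def L(p,sg):
    x,y,w,th=p;c,S=np.cos(w),np.sin(w);l=np.array([-.196*np.cos(th)+.014*np.sin(th),sg*.113,.112+.196*np.sin(th)+.014*np.cos(th)])
    return np.array([x+c*l[0]-S*l[1],y+S*l[0]+c*l[1],l[2]])
o=least_squares(lambda p:np.r_[proj("top",L(p,1))-t(36,152),proj("top",L(p,-1))-t(413,140),proj("side",L(p,1))-s(116,20)],[.65,.1,0,1.])
print(o.x,o.fun,L(o.x,1),L(o.x,-1),"sideR px crop",(proj("side",L(o.x,-1))-[254.5,129.5])*3)
E
```

```text
skid corners top [array([0.3809, 0.1556, 0.02  ]), array([ 0.4003, -0.3306,  0.02  ]), array([ 0.6389, -0.3204,  0.02  ])]
skid side [array([0.3796, 0.1505, 0.02  ]), array([ 0.4025, -0.3275,  0.02  ]), array([ 0.6323, -0.3285,  0.02  ])]
sleeve [ 0.5246 -0.273   0.1519] 0.17241137384701233
screw [ 0.575  -0.1735  0.1344] 0.4901744583793288
lidL [0.5128 0.1452 0.2929] 1.2376187029048538
sleeve [ 0.5246 -0.2733  0.15  ]
sl1 [ 0.5414 -0.2394  0.15  ]
sl2 [ 0.5093 -0.3071  0.15  ]
seat front corners [array([0.4315, 0.1341, 0.112 ]), array([ 0.4385, -0.0734,  0.112 ])]
[0.6047 0.0386 0.0517 1.0502] [-0.8114  0.8138  0.388  -0.0173  1.2489 -0.0353] [0.5136 0.147  0.289 ] [ 0.5253 -0.0787  0.289 ] sideR px crop [256.7383 196.5648]
```

{"op": "carry_out", "data": {
  "rows": [
    [[0, 0, -4], [0, 0, 0], 1],
    [[0, 0, -8], [0, 0, -3], 1],
    [[-2, -1.5, -12], [0, 0, -6], 1],
    [[-6, -4.5, -12.5], [0, 0, -9], 1],
    [[-10, -7.5, -12.5], [0, 0, -12], 1],
    [[-14, -10.5, -12.5], [0, 0, -15], 1],
    [[-18, -13.5, -12.5], [0, 0, -18], 1],
    [[-22, -16.8, -12.5], [0, 0, -21.5], 1],
    [[-26, -19.8, -12.5], [0, 0, -21.5], 1],
    [[-30, -23, -12.5], [0, 0, -21.5], 1],
    [[-34, -26, -12.5], [0, 0, -21.5], 1],
    [[-36, -27.5, -12.5], [0, 0, -21.5], 1]
  ]
}}

```text
clock: 1.3
tool_pos: [0.4571, 0.2071, 0.3634]
eef_rot: [-0.017, 1.0, -0.001, 0.0]
contact_force: [0.4, 0.8, 0.3]
opening: 0.005
finger_force: 0.0
```

{"op": "carry_out", "data": {
  "rows": [
    [[-2.5, -4, 0], [0, 0, 0], 1],
    [[-5, -8, 0], [0, 0, 0], 1],
    [[-8, -12, 0], [0, 0, 0], 1],
    [[-10, -16, 0], [0, 0, 0], 1],
    [[-10.9, -17.3, 0], [0, 0, 0], 1],
    [[-10.9, -17.3, 3], [0, 0, 0], 1],
    [[-10.9, -17.3, 6], [0, 0, 0], 1],
    [[-10.9, -17.3, 8.5], [0, 0, 0], 1],
    [[-10.9, -17.3, 9.5], [0, 0, 0], 1],
    [[-10.9, -17.3, 9.5], [0, 0, 0], 1]
  ]
}}

```text
clock: 2.3
tool_pos: [0.5699, 0.0437, 0.2675]
eef_rot: [-0.02, 1.0, 0.0, -0.002]
contact_force: [0.6, 0.4, 0.2]
opening: 0.005
finger_force: 0.0
```

```bash
python3 - <<'E'
from plant import r
import cv2
s=r.get_state();print(s["tool_pos"],s["contact_force"])
for n in ("side","top"):
    b=r.snapshot(n)["image"][:,:,::-1]
    b=b[80:330,200:460] if n=="side" else b[80:330,190:450]
    cv2.imwrite(f"pics/{n}1.png",cv2.resize(b,None,fx=1.53,fy=2.0,interpolation=3) if 0 else cv2.resize(b,None,fx=1.5,fy=1.5,interpolation=3))
a=cv2.hconcat([cv2.imread("pics/side1.png"),cv2.imread("pics/top1.png")]);cv2.imwrite("pics/pair1.png",a)
E
```

```text
[0.56992069 0.04373328 0.26750072] [0.58179292 0.38365967 0.1770026 ]
```

View pics/pair1.png

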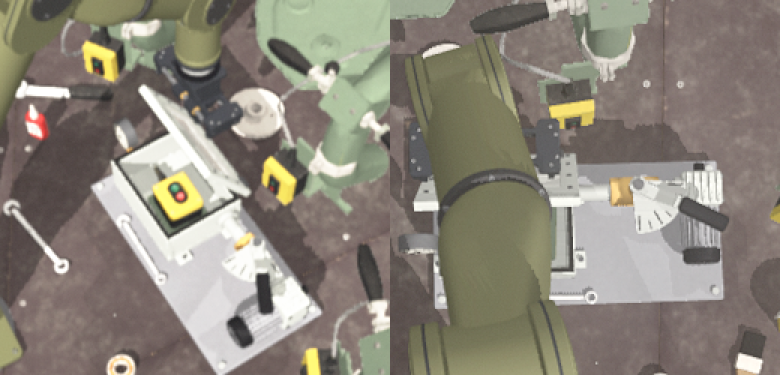

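The gripper hangs behind the lid (left pane about (205,110)), clear of it and of the neighbouring arms, with nothing touching. Next I'll pull the lid over along its arc.

{"op": "carry_out", "data": {
  "rows": [
    [[1.2, 0, 0.3], [0, 0, 0], 1],
    [[2.4, 0, 0.6], [0, 0, 0], 1],
    [[3.2, 0, 1.0], [0, 0, 0], 1],
    [[4.0, 0, 1.5], [0, 0, 0], 1],
    [[4.9, 0, 2.0], [0, 0, 0], 1],
    [[5.7, 0, 2.6], [0, 0, 0], 1],
    [[6.4, 0, 3.2], [0, 0, 0], 1],
    [[7.1, 0, 3.9], [0, 0, 0], 1],
    [[7.8, 0, 4.6], [0, 0, 0], 1],
    [[8.4, 0, 5.3], [0, 0, 0], 1],
    [[9.0, 0, 6.1], [0, 0, 0], 1],
    [[9.0, 0, 6.1], [0, 0, 0], 1]
  ]
}}

```text
clock: 3.6
tool_pos: [0.479, 0.0395, 0.2064]
eef_rot: [-0.02, 1.0, -0.0, -0.002]
contact_force: [-0.4, 1.2, 0.1]
opening: 0.004
finger_force: 0.2
```

{"op": "carry_out", "data": {
  "rows": [
    [[0.5, 0, 0.8], [0, 0, 0], 1],
    [[1.0, 0, 1.6], [0, 0, 0], 1],
    [[1.4, 0, 2.5], [0, 0, 0], 1],
    [[1.8, 0, 3.4], [0, 0, 0], 1],
    [[2.1, 0, 4.3], [0, 0, 0], 1],
    [[2.4, 0, 5.2], [0, 0, 0], 1]
  ]
}}

```text
clock: 4.2
tool_pos: [0.4568, 0.0386, 0.1554]
eef_rot: [-0.02, 1.0, -0.0, -0.0]
contact_force: [2.4, -1.6, 2.4]
opening: 0.006
finger_force: 1.3
```

```bash
python3 - <<'E'
from plant import r
import cv2
s=r.get_state();print(s["tool_pos"],s["contact_force"])
b=r.snapshot("side")["image"][80:330,200:460,::-1]
cv2.imwrite("pics/side2.png",cv2.resize(b,None,fx=2,fy=2,interpolation=3))
E
```

```text
[0.45677274 0.03862132 0.1553824 ] [ 2.4166944  -1.63808467  2.37241235]
```

View pics/side2.png

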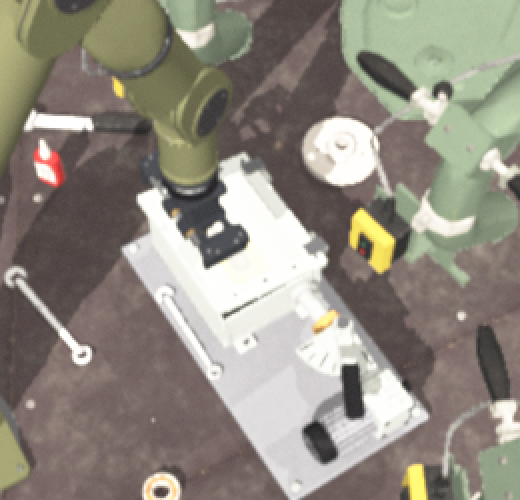

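The lid has followed the fingers and is nearly shut, with a thin gap left at the front right (about (265,300)). I'll press it down until the force rises.

{"op": "carry_out", "data": {
  "rows": [
    [[0.2, 0, 0.8], [0, 0, 0], 1],
    [[0.4, 0, 1.6], [0, 0, 0], 1],
    [[0.5, 0, 2.3], [0, 0, 0], 1],
    [[0.5, 0, 2.8], [0, 0, 0], 1],
    [[0.5, 0, 3.1], [0, 0, 0], 1],
    [[0.5, 0, 3.1], [0, 0, 0], 1]
  ]
}}

```text
clock: 4.85
tool_pos: [0.451, 0.0383, 0.1263]
eef_rot: [-0.02, 1.0, -0.001, -0.0]
contact_force: [-5.7, 0.6, 28.0]
opening: -0.002
finger_force: 14.1
```

{"op": "carry_out", "data": {
  "rows": [
    [[0, 0, -2], [0, 0, 0], 1],
    [[0, 0, -6], [0, 0, 0], 1],
    [[-0.5, -3, -10], [0, 0, -7], 0.5],
    [[-1, -6.5, -12], [0, 0, -15], 0],
    [[-2, -10.5, -12], [0, 0, -23], 0],
    [[-2.7, -14.5, -12], [0, 0, -31], 0],
    [[-3.5, -18.5, -12], [0, 0, -39], 0],
    [[-4.2, -22.5, -12], [0, 0, -47], 0],
    [[-5, -26, -12], [0, 0, -54], 0],
    [[-5.7, -29, -12], [0, 0, -60.5], 0],
    [[-6.1, -31.3, -12], [0, 0, -60.5], 0],
    [[-6.1, -31.3, -12], [0, 0, -60.5], 0]
  ]
}}

```text
clock: 6.05
tool_pos: [0.5246, -0.2761, 0.2432]
eef_rot: [-0.518, 0.855, -0.0, -0.001]
contact_force: [-0.5, 1.0, -0.3]
opening: 0.889
finger_force: 0.0
```

```bash
python3 - <<'E'
from plant import r
import cv2,numpy as np
s=r.get_state();print(s["tool_pos"],s["eef_rot"],s["contact_force"],s["opening"],s["q"])
d=r.snapshot("wrist");print({k:np.round(v,4).tolist() for k,v in d.items() if k!="image"})
cv2.imwrite("pics/wrist1.png",d["image"][:,:,::-1])
E
```

```text
[ 0.52464175 -0.27609956  0.24318594] [-5.17838116e-01  8.55478405e-01 -2.89700492e-05 -6.19218620e-04] [-0.54995538  0.97447433 -0.26486456] 0.8894672888319317 [ 0.75255559  0.69561069 -0.61541483  1.64760658  0.47251847  0.95232981
  2.62630671]
{'fx': 347.5347, 'fy': 347.5347, 'cx': 318.7901, 'cy': 241.1497, 'pose': [[-0.8863, -0.4412, -0.1406, 0.4884], [0.463, -0.844, -0.2707, -0.3463], [0.0007, -0.3051, 0.9523, 0.3885], [0.0, 0.0, 0.0, 1.0]]}
```

View pics/wrist1.png

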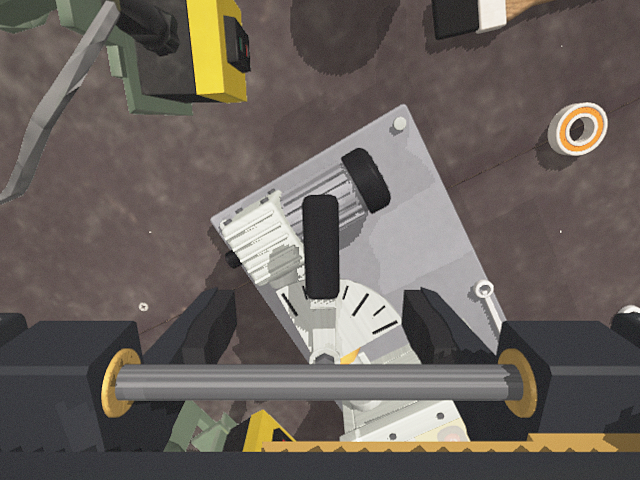

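```bash
python3 - <<'E'
from h import *
C["w"]=(347.5347,318.79,241.15,np.array([[-0.8863,-0.4412,-0.1406,0.4884],[0.463,-0.844,-0.2707,-0.3463],[0.0007,-0.3051,0.9523,0.3885]]))
e=[ray("w",p,.155) for p in((321,195),(321,300))];print(e,(e[0]+e[1])/2)
d=e[0]-e[1];print(np.degrees(np.arctan2(-d[1],-d[0])))
v=ray("w",(324,357),.147);print("valve",v)
# scale lines (inner,outer px) directions, world angle from -x ccw
for p in((288,302),(345,293),(362,291),(372,312),(380,328)):
    q=ray("w",p,.125)-v;print(p,np.degrees(np.arctan2(-q[1],-q[0])),np.hypot(*q[:2]))
E
```

```text
[array([ 0.50636292, -0.30830082,  0.155     ]), array([ 0.54276084, -0.23830066,  0.155     ])] [ 0.52456188 -0.27330074  0.155     ]
62.526960267192
valve [ 0.56630438 -0.18759125  0.147     ]
(288, 302) 100.5692066217269 0.04889735505270477
(345, 293) 41.727363251840494 0.05003353063800434
(362, 291) 29.223407691589646 0.05812781495810626
(372, 312) 7.582763277753473 0.05026282545377423
(380, 328) -12.225950496155512 0.050545850691941396
```

{"op": "carry_out", "data": {
  "rows": [
    [[-0.2, 0.1, 2.5], [0, 0, 0], 0],
    [[-0.2, 0.1, 5], [0, 0, 0], 0],
    [[-0.2, 0.1, 7.5], [0, 0, 0], 0],
    [[-0.2, 0.1, 10], [0, 0, 0], 0],
    [[-0.2, 0.1, 11.3], [0, 0, 0], 0],
    [[-0.2, 0.1, 11.3], [0, 0, 0], 0.5],
    [[-0.2, 0.1, 11.3], [0, 0, 0], 0.8],
    [[-0.2, 0.1, 11.3], [0, 0, 0], 0.8],
    [[-0.2, 0.1, 11.3], [0, 0, 0], 0.8],
    [[-0.2, 0.1, 11.3], [0, 0, 0], 0.8]
  ],
  "newtons": 20
}}

```text
clock: 7.1
tool_pos: [0.5258, -0.2697, 0.1325]
eef_rot: [-0.521, 0.854, -0.001, 0.0]
contact_force: [0.1, 0.9, 0.4]
opening: 0.568
finger_force: 0.0
```

{"op": "carry_out", "data": {
  "rows": [
    [[0, 0, 0], [0, 0, 0], 0.9],
    [[0, 0, 0], [0, 0, 0], 0.9],
    [[0, 0, 0], [0, 0, 0], 0.9],
    [[0, 0, 0], [0, 0, 0], 0.9],
    [[0, 0, 0], [0, 0, 0], 0.9]
  ]
}}

```text
clock: 7.6
tool_pos: [0.5256, -0.2697, 0.1318]
eef_rot: [-0.521, 0.854, -0.0, 0.0]
contact_force: [0.5, -0.3, 0.2]
opening: 0.295
finger_force: 20.0
```

```bash
python3 - <<'E'
from h import *
# lever frame: tool x points outward (az 242.4), tool y az 152.4, axis at tool (-R,0); close = az decreasing = tool-z positive
R=10.63
for a in range(3,31,3):
    t=np.radians(a);print(a,np.round([R*(np.cos(t)-1),R*np.sin(t)],2))
E
```

```text
3 [-0.01  0.56]
6 [-0.06  1.11]
9 [-0.13  1.66]
12 [-0.23  2.21]
15 [-0.36  2.75]
18 [-0.52  3.28]
21 [-0.71  3.81]
24 [-0.92  4.32]
27 [-1.16  4.83]
30 [-1.42  5.32]
```

{"op": "carry_out", "data": {
  "rows": [
    [[0, 0.56, 0], [0, 0, 3], 0.9],
    [[-0.06, 1.11, 0], [0, 0, 6], 0.9],
    [[-0.13, 1.66, 0], [0, 0, 9], 0.9],
    [[-0.23, 2.21, 0], [0, 0, 12], 0.9],
    [[-0.36, 2.75, 0], [0, 0, 15], 0.9],
    [[-0.52, 3.28, 0], [0, 0, 18], 0.9],
    [[-0.71, 3.81, 0], [0, 0, 21], 0.9],
    [[-0.92, 4.32, 0], [0, 0, 24], 0.9],
    [[-1.16, 4.83, 0], [0, 0, 27], 0.9],
    [[-1.42, 5.32, 0], [0, 0, 30], 0.9],
    [[-1.42, 5.32, 0], [0, 0, 30], 0.9],
    [[-1.42, 5.32, 0], [0, 0, 30], 0.9]
  ],
  "newtons": 25
}}

```text
clock: 8.8
tool_pos: [0.4833, -0.2325, 0.1317]
eef_rot: [-0.282, 0.959, 0.0, -0.001]
contact_force: [-4.7, -0.5, 4.9]
opening: 0.295
finger_force: 24.9
```

{"op": "carry_out", "data": {
  "rows": [
    [[0, 0, 0], [0, 0, 0], 0.5],
    [[0, 0, 0], [0, 0, 0], 0],
    [[0, 0, 0], [0, 0, 0], 0],
    [[0, 0, 0], [0, 0, 0], 0],
    [[0, 0, -3], [0, 0, 0], 0],
    [[0, 0, -7], [0, 0, 0], 0],
    [[0, 0, -11], [0, 0, 0], 0],
    [[3, 0, -14], [0, 0, 0], 0],
    [[6, 0, -15], [0, 0, 0], 0],
    [[6, 0, -15], [0, 0, 0], 0]
  ]
}}

```text
clock: 9.8
tool_pos: [0.4314, -0.2684, 0.2831]
eef_rot: [-0.279, 0.96, -0.002, -0.001]
contact_force: [0.1, 0.4, -0.7]
opening: 0.999
finger_force: 0.0
```

```bash
python3 - <<'E'
from plant import r
import cv2,numpy as np
s=r.get_state();print(s["tool_pos"],s["eef_rot"],s["contact_force"])
d=r.snapshot("wrist");print({k:np.round(v,4).tolist() for k,v in d.items() if k!="image"})
w=cv2.resize(d["image"][120:420,150:550,::-1],None,fx=2,fy=2,interpolation=3)
cv2.imwrite("pics/wrist2.png",w)
a=r.snapshot("side")["image"][130:330,255:420,::-1]
cv2.imwrite("pics/side3.png",cv2.resize(a,None,fx=3,fy=3,interpolation=3))
E
```

```text
[ 0.43135821 -0.26840592  0.28313085] [-2.79183853e-01  9.60235924e-01 -1.69216443e-03 -6.94785030e-04] [ 0.08501481  0.42855801 -0.69500412]
{'fx': 347.5347, 'fy': 347.5347, 'cx': 318.7901, 'cy': 241.1497, 'pose': [[-0.5369, -0.8034, -0.2576, 0.3649], [0.8437, -0.5121, -0.1611, -0.3104], [-0.0025, -0.3038, 0.9527, 0.4286], [0.0, 0.0, 0.0, 1.0]]}
```

View pics/wrist2.png

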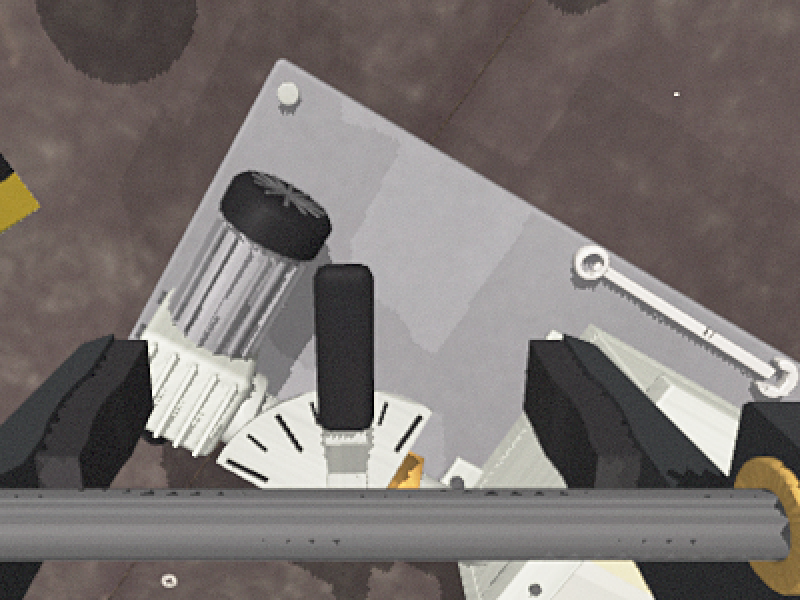

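View pics/side3.png

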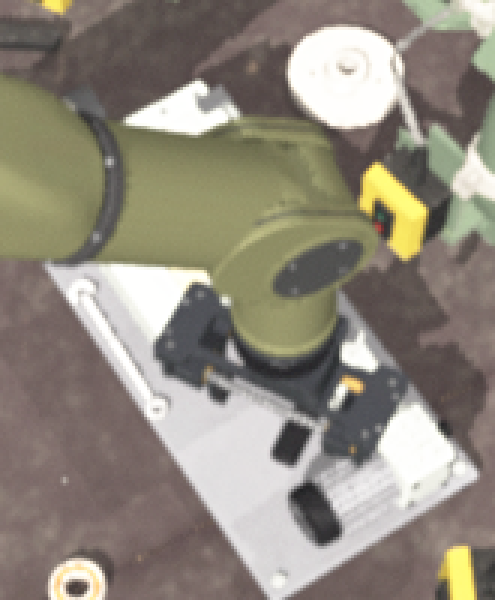

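The wrist crop shows the sleeve from (343,265) to (346,430), lying between the 15 degree mark (383,412) and the 45 degree mark (315,410). The long 0 line runs (421,415)-(397,450). Next I'll check the angle numerically.

```bash
python3 - <<'E'
from h import *
C["w"]=(347.5347,318.79,241.15,np.array([[-0.5369,-0.8034,-0.2576,0.3649],[0.8437,-0.5121,-0.1611,-0.3104],[-0.0025,-0.3038,0.9527,0.4286]]))
def ang(a,b,z):
    f=lambda p:ray("w",(149.75+p[0]/2,119.75+p[1]/2),z)
    d=f(a)-f(b);return np.degrees(np.arctan2(-d[1],-d[0])),f(a),f(b)
print("sleeve",ang((343.5,265),(346,430),.155))
print("sleeve edges",ang((315,275),(318,425),.153)[0],ang((373,275),(373,425),.153)[0])
for n,a,b in(("0",(421,415),(397,450)),("60",(276,416),(300,450)),("90",(228,461),(265,480))):print(n,ang(a,b,.125)[0])
print("edge",ang((282,60),(800,370),.02)[0]-90)
E
```

```text
sleeve (np.float64(33.42295977394646), array([ 0.44586835, -0.25700538,  0.155     ]), array([ 0.51188013, -0.21344066,  0.155     ]))
sleeve edges 32.9662851042747 33.34300334674104
0 3.011825860386509
60 63.12305232888156
90 90.89363088964285
edge 2.0311246265515877
```

{"op": "carry_out", "data": {
  "rows": [
    [[2, -2, -2], [0, 0, 0], 0],
    [[4.5, -4.5, -4], [0, 0, 0], 0],
    [[7, -7, -5], [0, 0, 0], 0],
    [[9, -9, -5], [0, 0, 0], 0],
    [[10.6, -11, -5], [0, 0, 0], 0],
    [[10.6, -11, -5], [0, 0, 0], 0]
  ]
}}

```text
clock: 10.5
tool_pos: [0.404, -0.4181, 0.3302]
eef_rot: [-0.28, 0.96, -0.0, -0.0]
contact_force: [-0.7, 0.3, 0.0]
opening: 0.999
finger_force: 0.0
```

```bash
python3 - <<'E'
from plant import r
import cv2,numpy as np
print(r.get_state()["tool_pos"])
a=r.snapshot("top")["image"][160:295,195:425,::-1];b=r.snapshot("side")["image"][130:310,240:420,::-1]
a=cv2.resize(a,(409,240),interpolation=3);b=cv2.resize(b,(390,390),interpolation=3)
c=np.zeros((390,799,3),np.uint8);c[:240,:409]=a;c[:,409:]=b;cv2.imwrite("pics/fin.png",c)
E
```

```text
[ 0.40403377 -0.41807321  0.33015835]
```

View pics/fin.png

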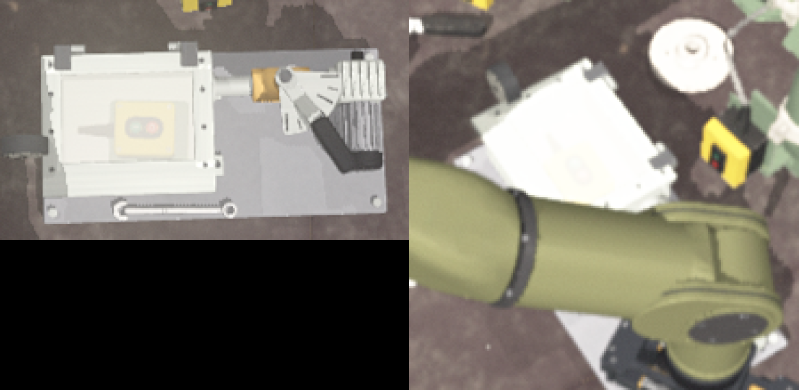

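The lid lies flat over the chamber (left pane, front edge near row 193). The lever points at the 30 degree line and the spanner hasn't moved.

```bash
python3 -c "
from plant import r
print(r.finish_job())"
```

```text
the job is handed in; nothing more can be done
None
```

I shut the lid on its seal (pressed down with 28 N), then turned the throttle back to about 30.7° by camera measurement, left the loose things alone, and handed the job in at about 10.5 s.

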